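# Prop the drying box's lid ajar on its stay

### The arm

A 7-joint arm with a two-finger parallel gripper is mounted at the origin on a cart in front of the work surface, level with it; the furniture and walls round the work are solid. World frame = base frame: x ahead of the robot, y to its left, z up, the work surface at z = 0. Lengths are in m, angles in rad, forces in N, time in s.
With the tool pointing down it reaches from about 0.35 to 0.9 m from the base axis. Payload 8.1 kg.
Tool frame: the origin (TCP) lies between the finger pads; the fingertips stand 17 mm ahead of it and the grasp point (between the pads) lies 2 mm behind it; z points along the fingers, y is the line along which they close (so a half turn about z gives the same grasp; the last joint's range is limited). The gripper opens to 92 mm and grips with 3 to 60 N. Pads are 19 mm wide; open, the fingers measure 130 mm over their backs; the gripper's body (75 mm by 190 mm) begins 47 mm behind the grasp point.
Start: joints at [1.007, 0.434, 0.025, 1.573, -0.012, 1.134, -0.075], TCP at [0.278, -0.56, 0.244] pointing down, gripper open.
Joint ranges: [-2.62, 2.62], [-0.44, 2.09], [-1.27, 1.32], [0.08, 2.57], [-1.32, 4.46], [0.12, 2], [-2.74, 2.74]. Speed limits (rad/s): [2.22, 2.22, 3.01, 3.01, 3.14, 3.14, 3.14].

### API

Orientations are given as a rotation vector (axis times angle).
In Python, from cell import observe, get_image, calibration, sign_off, look_for, regions_of, landmark_of gives the robot as it stands.
- The arm moves only by the tool jog_arm, never from a script. Its argument "plan" is a list of rows, each an object with "offset": the shift along the tool's x, y, z normalised to -1 to 1, where 1 is 0.15 m, a list of three; "twist": the turn, a rotation vector about the tool's x, y, z normalised to -1 to 1, where 1 is 2 pi rad, a list of three; "fingers": the gripper command: -1 is shut, 1 is fully open, values between are in proportion. In form: [{"offset": [x, y, z], "twist": [ax, ay, az], "fingers": fingers}, ...]. A call has 1 to 20 rows; each row is the pose to reach, as a shift and turn from the pose commanded when the call began, along the tool's axes at that moment, turning the shorter way round; what a row does not reach only later rows make up. A row lasts 1/8 s, in which the tool goes at most 62.5 mm and 10.7 degrees, less where a joint would pass 70% of its speed; a pose out of reach is approached as far as the arm can. A call with a number of a shift or a turn outside -1 to 1 is refused whole. A call with a gripper value outside its range is refused whole. The fingers move at their own pace and stop on an object; "newtons" is the grip in N (left out, the last holds). Time passes only in rows, so rows that repeat a pose let the fingers close. It gives the time, the measured TCP pose, the force, the opening and the grip force at its end, in the units of the state.
- observe(): the state, without advancing time (a new reading comes with each control period).
- get_image(name): name is "scene" or "side" or "wrist"; returns the picture (384x512x3 uint8, red, green, blue); there is no depth.
- calibration(name): a dict with "fov_y" (degrees; the focal length in pixels is half the picture's height over the tangent of half this angle, whatever the lens; pixels are square), "cx", "cy" (the principal point, pixels), "position" and "attitude" of the camera in the world. Camera axes: x right, y down, z forward; pixel columns grow to the right and rows downward; lengths in m; the calibration is good to about 2 mm. The wrist camera is an equidistant fisheye: a pixel r from the principal point sees the ray r / f radians off the axis. A picture is of the moment at which its call begins: read the wrist's pose just before it. calibration takes no time and is no camera call; for the wrist camera it gives the pose at the moment of the call.
- sign_off(): hands the job in; it is judged then, once.
Trained networks look in the newest picture that a camera, given by its name, has taken for a name from the list of things; names that differ only in an ending like _2 or _b are one class to them, and where a whole thing is asked for, a point or a joint stands for the part that bears it (a point fixed in the world has none). Each returns a list of dicts, best first, with "conf" (0 to 1); they miss things now and then, are a little off and sometimes report something else, mostly with a low value. They report only what shows in the picture. A call takes as long as a camera call.
- look_for(thing, camera): "box" ([left, top, width, height] as shares, 0 to 1, of the picture: columns of its width, rows of its height, round what is visible of it).
- regions_of(thing, camera): "region" (384x512 bool, what is visible of it) and "box" ([left, top, width, height] as shares, 0 to 1, of the picture: columns of its width, rows of its height, round what is visible of it).
- landmark_of(thing, camera): "at" ([row, column] as shares, 0 to 1, of the picture: columns of its width, rows of its height: a listed point, or the origin of a listed thing).
The state is a dict: "clock": time; "joints": joint angles; "dq": joint speeds; "joint_efforts": joint torques, N m; "position": TCP position; "ee_rot": TCP orientation; "force": force on the tool from outside, world axes, zero at the start; "ft_torque": the same for the moment, N m; "width": opening from 0.0 (shut) to 1.0 (fully open); "gripper_force": force on a finger pad.
Only numpy, scipy, OpenCV 4.12 (cv2) and the standard library are available. Lean on these libraries where they do the work, as an engineer would, in place of code of your own. Each camera call takes 0.05 s, during which the arm holds its last target. There are 200 camera calls.

### The job

Prop the clear lid of the white drying box open on its stay so that the culture plates inside can air. Lift the lid by the bar along its front edge, right back until it leans on its stop and stands by itself; flip the steel stay inside the box up as far as it goes; then bring the lid back down under control until it rests on the tip of the stay, and let go. Never let the lid fall, and do not disturb the plates in the box or the bottle and beaker behind it.

Things in the scene. Friction and masses are not known exactly. Their poses are not given: they have to be found in the camera images.
- dry_box: White open-topped plastic box fixed to the worktop, 140 (its x) x 240 (its y) x 65 mm high, walls and floor 4 mm. Origin: centre of its underside. Its x points from the front (where the lid's bar is) to the hinge side, its y along the hinge, its z up. The box stands side-on to the robot: its front looks to the robot's left.
- lid_hinge (a point): Point on the lid's hinge axis, at the middle of the box's top rim on the hinge side: box frame [70, 0, 65] mm. Axes as the box: the hinge axis is y.
- lid_bar (a point): Centre of the lid's handle, a round steel bar of 10 mm diameter and 110 mm length, parallel to the hinge, carried on two end legs 43 mm out from the lid's edge, with a free gap of 38 mm for a finger between bar and lid. It lies 185 mm from the hinge axis and 4 mm above the lid's underside. The point turns with the lid: its -x points from the hinge to the bar, its z is the lid's outer normal. When the lid is closed the bar lies 69 mm above the worktop, in front of the box.
- box_lid (a joint): Opening angle of the lid, a clear 6 mm plate 142 mm deep and 244 mm wide with a grey edge, about 0.3 kg: 0 = closed, flat; grows as the bar swings up and back over the hinge; 1.57 = upright; stop at 1.78, where it leans back and stands by itself. Below about 1.5 it falls shut when let go. Propped on the raised stay it rests at about 0.75.
- stay_pivot (a point): Pivot of the stay, on a bracket inside the box: box frame [-50, -50, 42] mm; axes as the box. The stay turns about the box's y axis.
- stay_grip (a point): Point on the axis of the stay, 75 mm from its pivot. The stay is a straight round steel rod, 10 mm in diameter, with a slick black plastic ball tip of 14 mm diameter whose centre is 107 mm from the pivot. Folded, it lies along the box's +x at 42 mm above the worktop, below the rim; there is at least 60 mm free on both sides of it inside the box. The point's x points along the rod to the tip and turns with it; its y is the box's y.
- stay (a joint): Angle of the stay: 0 = folded, level, tip toward the hinge side; grows as the tip swings up and over toward the front; stop at 1.36, nearly upright, where it takes the lid's weight. Its pivot is a little stiff (0.03 N m), so it stays where it is left.
- plate_a: Petri dish, 59 mm diameter, 15 mm high, loose on the box's floor on the +y side of the box. Origin: centre of its underside.
- plate_b: Second petri dish, 59 mm diameter, 15 mm high, loose on the box's floor on the +y side. Origin: centre of its underside.
- bottle: Small capped reagent bottle, 43 mm diameter, 82 mm high, standing loose behind the hinge side of the box. Origin: centre of its underside.
- beaker: Glass beaker, 53 mm diameter, 70 mm high, standing loose behind the hinge side of the box. Origin: centre of its underside.

How it is judged:
By the outcome, as a careful person would: the job done as asked, in the order asked, and still so for the second after the job is handed in, with the robot touching nothing.
It also fails if it takes over 72 s, if anything falls off the work surface, if the arm or the gripper's body presses on something with over 40 N, if the wrist force passes 120 N, or if a joint passes its speed limit or range.

## Working session

There is one attempt and no reset: what is moved stays moved. The work goes in short steps, Python scripts to look and compute and a tool call to move; the robot and the scene stay as the last step left them, time stands still between calls to the robot, and variables do not carry over. Pictures are saved under pics/ and viewed, at most 10 in all, crops included, and the job is handed in when it is done.

Besides the shell and the picture viewer there is one more tool, called after "Call:" as name(argument=value, ...) on one line, values as JSON. jog_arm: Moves the arm, as the interface text tells. Scaled input: -1 to 1 covers 0.15 m each way for a shift and 2 pi rad each way for a turn. Its arguments: {"type":"object","properties":{"plan":{"type":"array","items":{"type":"object","properties":{"offset":{"type":"array","items":{"type":"number","minimum":-1,"maximum":1}},"twist":{"type":"array","items":{"type":"number","minimum":-1,"maximum":1}},"fingers":{"type":"number"}}}},"newtons":{"type":"number"}},"required":["plan"]}

```bash
mkdir -p pics; ls
cat > h.py <<'E'
import numpy as np, cv2
from scipy.spatial.transform import Rotation as R
from cell import *
def att(c):
    a=np.array(c["attitude"],float)
    return a if a.shape==(3,3) else R.from_rotvec(a).as_matrix()
def K(c):
    f=192/np.tan(np.radians(c["fov_y"])/2); return f
def ray(c,row,col,fish=False):
    f=K(c); x=(col-c["cx"])/f; y=(row-c["cy"])/f
    if fish:
        r=np.hypot(x,y); d=np.array([np.sin(r)*x/r,np.sin(r)*y/r,np.cos(r)]) if r>1e-9 else np.array([0,0,1.])
    else: d=np.array([x,y,1.]); d/=np.linalg.norm(d)
    return np.array(c["position"],float),att(c)@d
def tri(rs):
    A=sum(np.eye(3)-np.outer(d,d) for p,d in rs); b=sum((np.eye(3)-np.outer(d,d))@p for p,d in rs)
    X=np.linalg.solve(A,b); return X,[round(1000*np.linalg.norm((np.eye(3)-np.outer(d,d))@(X-p)),1) for p,d in rs]
def atz(r,z): p,d=r; return p+d*(z-p[2])/d[2]
def save(name,fn): im=get_image(name); cv2.imwrite("pics/"+fn,im[:,:,::-1]); return im
E
python3 - <<'E'
from h import *
print(observe())
ims=[]
for n in["scene","side","wrist"]:
    c=calibration(n); print(n,c)
    im=save(n,n+"0.png")
    for t in["dry_box","lid_hinge","lid_bar","stay_pivot","stay_grip","plate_a","bottle","beaker"]:
        for l in landmark_of(t,n)[:2]:
            if l["conf"]<.3: continue
            rr,cc=l["at"][0]*384,l["at"][1]*512
            print(n,t,round(l["conf"],2),round(rr),round(cc), atz(ray(c,rr,cc,n=="wrist"),{"lid_bar":.069,"lid_hinge":.065,"stay_pivot":.042,"stay_grip":.042}.get(t,0)).round(3))
E
```

```text
pics
{'clock': 0.0, 'joints': array([ 1.00739905,  0.43518899,  0.02498498,  1.57413491, -0.01162555,
        1.13399968, -0.07513302]), 'dq': array([ 0.00070883,  0.00202894, -0.00016767, -0.00040308, -0.00031994,
       -0.00102816,  0.00060965]), 'joint_efforts': array([ 9.84542712e-04, -6.67831135e+01,  9.85752381e-01, -3.14451134e+01,
       -6.04124973e-02,  4.31248534e-02,  1.43322659e-04]), 'position': array([ 0.27763921, -0.55938284,  0.24295158]), 'ee_rot': array([-3.05715170e+00, -7.16895912e-01,  7.57843813e-04]), 'force': array([-0.84800441, -0.331737  , -0.00590232]), 'ft_torque': array([-0.05329477, -0.02170678,  0.03866715]), 'gripper_force': 0.0, 'width': 0.9973834120802613}
scene {'fov_y': 43.46677251752826, 'cx': 260.0387090310678, 'cy': 183.91824266911345, 'position': array([0.32302153, 0.45921312, 0.75463109]), 'attitude': array([-0.80579742,  2.65924794, -0.99510168])}
scene dry_box 0.56 232 256 [0.615 0.016 0.   ]
scene lid_hinge 0.72 184 276 [ 0.62  -0.06   0.065]
scene lid_bar 0.87 259 219 [0.609 0.136 0.069]
scene lid_bar 0.39 155 287 [ 0.641 -0.132  0.069]

[... 346 characters left out ...]
attitude': array([-1.97665658,  0.02285596, -0.0067827 ])}
side dry_box 0.93 202 246 [ 0.613  0.024 -0.   ]
side dry_box 0.43 189 248 [ 0.615  0.109 -0.   ]
side lid_hinge 0.77 189 245 [ 0.612 -0.042  0.065]
side lid_bar 0.9 163 246 [0.61  0.132 0.069]
side stay_pivot 0.73 183 227 [0.563 0.052 0.042]
side stay_pivot 0.49 203 250 [ 0.624 -0.073  0.042]
side bottle 0.7 244 221 [ 0.562 -0.193  0.   ]
side bottle 0.39 160 248 [0.612 0.356 0.   ]
side beaker 0.87 244 275 [ 0.677 -0.193  0.   ]
wrist {'fov_y': 65.70646984690485, 'cx': 258.69841385248634, 'cy': 186.66089388168464, 'position': array([ 0.34309597, -0.52714037,  0.38572729]), 'attitude': array([ 2.46183807, -1.52458043, -0.21461871])}
```

View pics/scene0.png

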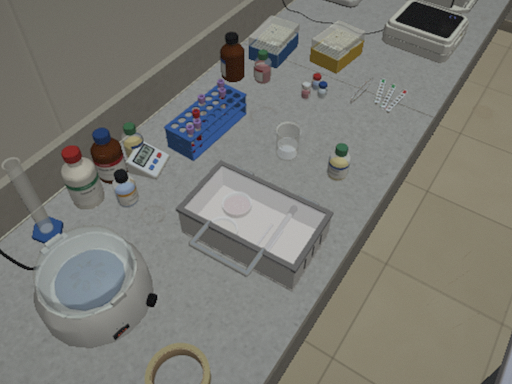

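View pics/side0.png

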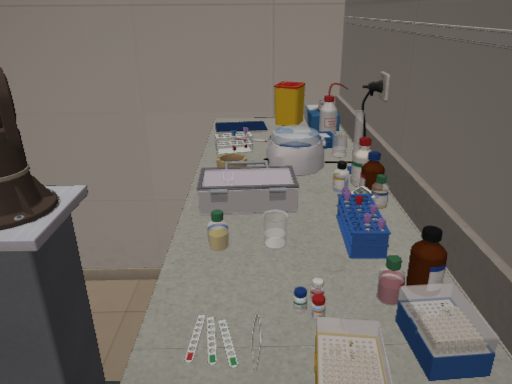

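Run:
```python
from h import *
# triangulate and estimate bar line from region masks
cs={n:calibration(n) for n in["scene","side"]}
P={"lid_bar":[(259,219),(163,246)],"lid_hinge":[(184,276),(189,245)],"bottle":[(173,335),(244,221)],"beaker":[(152,285),(244,275)],"stay_pivot":[(250,263),(183,227)]}
for k,v in P.items(): print(k,tri([ray(cs[n],*p) for n,p in zip(cs,v)]))
get_image("scene");get_image("side")
for n in cs:
    for t in["lid_bar","dry_box","stay_grip"]:
        for r in regions_of(t,n)[:2]:
            m=r["region"].astype(np.uint8); print(n,t,round(r["conf"],2),m.sum(),[round(x,3) for x in r["box"]])
            if m.sum()>20: 
                b=cv2.minAreaRect(cv2.findNonZero(m)); print(b, [atz(ray(cs[n],y,x),.069).round(3) for x,y in cv2.boxPoints(b)])
```

```text
lid_bar (array([0.61004443, 0.13471305, 0.06722724]), [np.float64(0.9), np.float64(0.9)])
lid_hinge (array([ 0.61423269, -0.05496203,  0.07045537]), [np.float64(2.6), np.float64(2.6)])
bottle (array([ 0.56050797, -0.19979472,  0.0048549 ]), [np.float64(1.9), np.float64(1.9)])
beaker (array([ 0.67813523, -0.19614308,  0.00176534]), [np.float64(1.3), np.float64(1.3)])
stay_pivot (array([0.56439374, 0.06314124, 0.03841075]), [np.float64(3.5), np.float64(3.5)])
scene lid_bar 0.87 9606 [0.345, 0.423, 0.306, 0.289]
((248.30389404296875, 224.4698028564453), (145.14044189453125, 95.40966796875), 24.702430725097656) [array([0.714, 0.155, 0.069]), array([ 0.786, -0.048,  0.069]), array([ 0.496, -0.06 ,  0.069]), array([0.468, 0.127, 0.069])]
scene dry_box 0.71 672 [0.634, 0.369, 0.054, 0.103]
((339.0094299316406, 161.21697998046875), (22.389768600463867, 37.77415084838867), 15.945395469665527) [array([ 0.553, -0.123,  0.069]), array([ 0.584, -0.223,  0.069]), array([ 0.539, -0.232,  0.069]), array([ 0.512, -0.132,  0.069])]
scene dry_box 0.67 12378 [0.345, 0.422, 0.309, 0.339]
((251.1161346435547, 224.37820434570312), (148.0709228515625, 97.66719818115234), 25.201122283935547) [array([0.714, 0.153, 0.069]), array([ 0.786, -0.056,  0.069]), array([ 0.489, -0.064,  0.069]), array([0.463, 0.127, 0.069])]
side lid_bar 0.88 2495 [0.386, 0.416, 0.203, 0.079]
((247.2980194091797, 174.48602294921875), (29.644561767578125, 101.08971405029297), 88.99491119384766) [array([0.471, 0.156, 0.069]), array([0.757, 0.161, 0.069]), array([ 0.738, -0.054,  0.069]), array([ 0.499, -0.057,  0.069])]
side dry_box 0.83 4840 [0.388, 0.417, 0.191, 0.132]
((247.0, 186.99998474121094), (99.99998474121094, 53.99999237060547), -0.0) [array([ 0.514, -0.184,  0.069]), array([0.472, 0.161, 0.069]), array([0.754, 0.151, 0.069]), array([ 0.723, -0.19 ,  0.069])]
```

```bash
cat >> h.py <<'E'
def plan(T,fing=None,s=None):
    """rows for world targets [(pos,Rmat)] from the present pose"""
    s=s or observe(); R0=R.from_rotvec(s["ee_rot"]); p0=s["position"]
    for p,M in T:
        o=R0.inv().apply(np.array(p)-p0)/.15; t=(R0.inv()*M).as_rotvec()/(2*np.pi)
        print(o.round(3).tolist(),t.round(4).tolist())
def down(yaw): # tool z down, tool x at yaw
    return R.from_matrix(np.array([[np.cos(yaw),np.sin(yaw),0],[np.sin(yaw),-np.cos(yaw),0],[0,0,-1]]).T.T)
E
python3 - <<'E'
from h import *
c=calibration("scene")
for n,z,pts in[("rim",.071,[(222,166),(330,213),(180,210),(292,262)]),("bar",.069,[(191,243),(247,269)])]:
    q=[atz(ray(c,y,x),z)[:2].round(3) for x,y in pts]; print(n,q)
    for a,b in zip(q[::2],q[1::2]): print(np.degrees(np.arctan2(*(a-b)[::-1])), np.linalg.norm(a-b))
print(down(.3).as_matrix())
plan([([.61,.134,.2],down(0)),([.55,-.2,.244],down(1.0)),([.4,-.4,.3],down(.4))])
E
```

```text
rim [array([ 0.728, -0.035]), array([ 0.5  , -0.051]), array([0.726, 0.093]), array([0.504, 0.074])]
4.014175695411025 0.22856071403458642
4.89177218047726 0.2228115795913668
bar [array([0.667, 0.137]), array([0.559, 0.125])]
6.340191745909916 0.108664621657649
[[ 0.95533649  0.29552021  0.        ]
 [ 0.29552021 -0.95533649  0.        ]
 [ 0.          0.         -1.        ]]
[4.04, -3.159, 0.292] [0.0, -0.0, 0.0733]
[2.691, -1.342, -0.002] [0.0, 0.0, -0.0858]
[1.203, -0.593, -0.375] [0.0, 0.0, 0.0097]
```

Call:
jog_arm(plan=[{"offset": [0.4, -0.3, -0.2], "twist": [0, 0, 0.03], "fingers": -0.35}, {"offset": [0.8, -0.63, -0.3], "twist": [0, 0, 0.061], "fingers": -0.35}, {"offset": [0.81, -0.63, -0.3], "twist": [0, 0, 0.061], "fingers": -0.35}, {"offset": [0.81, -0.63, -0.3], "twist": [0, 0, 0.061], "fingers": -0.35}])

```text
clock: 2.25
position: [0.3471, -0.4185, 0.2898]
ee_rot: [3.139, 0.13, 0.003]
force: [-0.1, -0.6, 0.2]
width: 0.608
gripper_force: 0.0
```

Run:
```python
from h import *
s=observe(); print(s["clock"],s["position"],s["width"],s["joints"].round(2))
plan([([.61,.134,.25],down(.08))])
```

```text
2.25 [ 0.34711675 -0.41852584  0.28981273] 0.6079121490271187 [ 0.74  0.26  0.05  1.71 -0.02  1.17 -0.69]
[2.051, -3.526, 0.268] [0.0001, -0.0003, 0.0005]
```

Call:
jog_arm(plan=[{"offset": [0.25, -0.44, 0], "fingers": -0.35}, {"offset": [0.51, -0.9, 0], "fingers": -0.35}, {"offset": [0.51, -0.9, 0], "fingers": -0.35}])

```text
$.plan[0]: bad value
```

Call:
jog_arm(plan=[{"offset": [0.25, -0.44, 0], "fingers": -0.35}, {"offset": [0.51, -0.9, 0], "fingers": -0.35}, {"offset": [0.51, -0.9, 0], "fingers": -0.35}])

```text
$.plan[0]: bad value
```

Call:
jog_arm(plan=[{"offset": [0.25, -0.44, 0], "fingers": -0.35}, {"offset": [0.51, -0.85, 0], "fingers": -0.35}, {"offset": [0.51, -0.85, 0], "fingers": -0.35}])

```text
$.plan[0]: bad value
```

Run:
```python
from h import *
s=observe(); print(s["clock"],s["position"],s["width"],s["joints"].round(2))
c=calibration("wrist"); save("wrist","w1.png")
for t in["dry_box","lid_hinge","lid_bar","stay_pivot","stay_grip"]:
    for l in landmark_of(t,"wrist")[:2]:
        if l["conf"]<.3: continue
        rr,cc=l["at"][0]*384,l["at"][1]*512
        print(t,round(l["conf"],2),round(rr),round(cc), atz(ray(c,rr,cc,True),{"lid_bar":.069,"lid_hinge":.065,"stay_pivot":.042,"stay_grip":.042}.get(t,0)).round(3))
print(c["position"])
```

```text
2.25 [ 0.34711675 -0.41852584  0.28981273] 0.6079121490271187 [ 0.74  0.26  0.05  1.71 -0.02  1.17 -0.69]
dry_box 0.89 0 30 [ 0.615  0.023 -0.   ]
[ 0.41949761 -0.41270049  0.4319254 ]
```

View pics/w1.png

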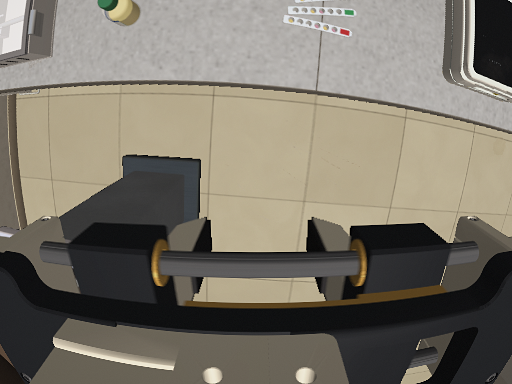

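The wrist picture shows only the gripper, the floor and the box corner at top left, because the moves were refused: "twist" is required in every row. I'll redo them.

Call:
jog_arm(plan=[{"offset": [0.25, -0.44, 0], "twist": [0, 0, 0], "fingers": -0.35}, {"offset": [0.51, -0.9, 0], "twist": [0, 0, 0], "fingers": -0.35}, {"offset": [0.51, -0.9, 0], "twist": [0, 0, 0], "fingers": -0.35}])

```text
clock: 2.92
position: [0.4116, -0.278, 0.2885]
ee_rot: [-3.138, -0.125, -0.0]
force: [-0.3, -0.8, 0.6]
width: 0.325
gripper_force: 0.0
```

Call:
jog_arm(plan=[{"offset": [0.25, -0.44, 0], "twist": [0, 0, 0], "fingers": -0.35}, {"offset": [0.51, -0.9, 0], "twist": [0, 0, 0], "fingers": -0.35}, {"offset": [0.51, -0.9, 0], "twist": [0, 0, 0], "fingers": -0.35}])

```text
clock: 3.3
position: [0.4775, -0.1373, 0.2886]
ee_rot: [-3.138, -0.126, -0.0]
force: [-0.2, -0.1, -0.4]
width: 0.324
gripper_force: 0.0
```

Call:
jog_arm(plan=[{"offset": [0.25, -0.44, 0], "twist": [0, 0, 0], "fingers": -0.35}, {"offset": [0.51, -0.85, 0], "twist": [0, 0, 0], "fingers": -0.35}, {"offset": [0.51, -0.85, 0], "twist": [0, 0, 0], "fingers": -0.35}])

```text
clock: 3.68
position: [0.544, -0.0037, 0.2883]
ee_rot: [-3.137, -0.127, 0.0]
force: [0.6, -0.1, 0.1]
width: 0.324
gripper_force: 0.0
```

Run:
```python
from h import *
s=observe(); print(s["clock"],s["position"],s["width"],s["joints"].round(2))
c=calibration("wrist"); save("wrist","w2.png")
for t in["dry_box","lid_hinge","lid_bar","stay_pivot","stay_grip"]:
    for l in landmark_of(t,"wrist")[:2]:
        if l["conf"]<.3: continue
        rr,cc=l["at"][0]*384,l["at"][1]*512
        print(t,round(l["conf"],2),round(rr),round(cc), atz(ray(c,rr,cc,True),{"lid_bar":.069,"lid_hinge":.065,"stay_pivot":.042,"stay_grip":.042}.get(t,0)).round(3))
print(c["position"])
```

```text
3.675 [ 0.54400674 -0.00366089  0.28832979] 0.3243674091770513 [ 0.08  0.28 -0.22  1.69  0.07  1.18 -1.65]
dry_box 0.93 105 247 [0.614 0.018 0.   ]
lid_hinge 0.98 107 301 [ 0.618 -0.05   0.065]
lid_bar 0.88 102 154 [0.613 0.133 0.069]
stay_pivot 0.69 141 208 [0.562 0.065 0.042]
[0.61672455 0.00174687 0.43030214]
```

View pics/w2.png

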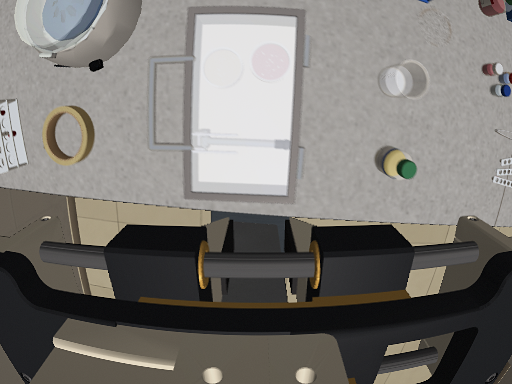

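Run:
```python
from h import *
c=calibration("wrist")
for n,z,pts in[("rim",.071,[(303,12),(294,198),(191,10),(186,196)]),("bar",.069,[(154,60),(152,147)]),("stay",.042,[(200,139),(284,145)])]:
    q=[atz(ray(c,y,x,True),z)[:2] for x,y in pts]; print(n,np.round(q,3))
    for a,b in zip(q[::2],q[1::2]): print(np.degrees(np.arctan2(*(a-b)[::-1])), np.linalg.norm(a-b))
sc,si=calibration("scene"),calibration("side")
print(tri([ray(sc,259,219),ray(si,163,246),ray(c,102,154,True)]),tri([ray(sc,184,276),ray(si,189,245),ray(c,107,301,True)]))
plan([([.611,.134,.12],down(.085)),([.611,.134,.069],down(.085))])
```

```text
rim [[ 0.735 -0.049]
 [ 0.5   -0.058]
 [ 0.729  0.087]
 [ 0.492  0.081]]
2.3297533508184034 0.23437454357214102
1.5096608799089049 0.23685352947837846
bar [[0.665 0.13 ]
 [0.554 0.128]]
1.0150319510539962 0.11103328841565109
stay [[ 0.563  0.07 ]
 [ 0.563 -0.042]]
89.88464698593698 0.11157379263361568
(array([0.61076862, 0.13122895, 0.06599769]), [np.float64(2.7), np.float64(2.6), np.float64(3.4)]) (array([ 0.61460732, -0.0552199 ,  0.0703868 ]), [np.float64(2.3), np.float64(2.9), np.float64(0.7)])
[0.528, -0.918, 1.123] [0.0001, 0.0001, -0.0016]
[0.528, -0.919, 1.463] [0.0001, 0.0001, -0.0016]
```

Call:
jog_arm(plan=[{"offset": [0.25, -0.4, 0.2], "twist": [0, 0, 0.008], "fingers": -0.35}, {"offset": [0.52, -0.866, 0.5], "twist": [0, 0, 0.008], "fingers": -0.35}, {"offset": [0.52, -0.866, 0.9], "twist": [0, 0, 0.008], "fingers": -0.35}, {"offset": [0.52, -0.866, 0.9], "twist": [0, 0, 0.008], "fingers": -0.35}])

```text
clock: 4.47
position: [0.6094, 0.1282, 0.1505]
ee_rot: [3.14, 0.043, -0.006]
force: [-0.5, -0.3, 0.2]
width: 0.322
gripper_force: 0.0
```

Run:
```python
from h import *
s=observe(); print(s["clock"],s["position"],s["width"],s["joints"].round(2))
c=calibration("wrist"); save("wrist","w3.png")
for l in landmark_of("lid_bar","wrist")[:2]:
        rr,cc=l["at"][0]*384,l["at"][1]*512
        print(round(l["conf"],2),round(rr),round(cc), atz(ray(c,rr,cc,True),.069).round(3))
for l in landmark_of("lid_hinge","wrist")[:2]:
        rr,cc=l["at"][0]*384,l["at"][1]*512
        print(round(l["conf"],2),round(rr),round(cc), atz(ray(c,rr,cc,True),.065).round(3))
```

```text
4.475 [0.60937086 0.12820836 0.15048285] 0.3220327383023745 [-0.14  0.53 -0.23  1.67  0.14  0.96 -1.96]
0.97 195 250 [0.61  0.135 0.069]
0.67 195 449 [ 0.613 -0.05   0.065]
```

View pics/w3.png

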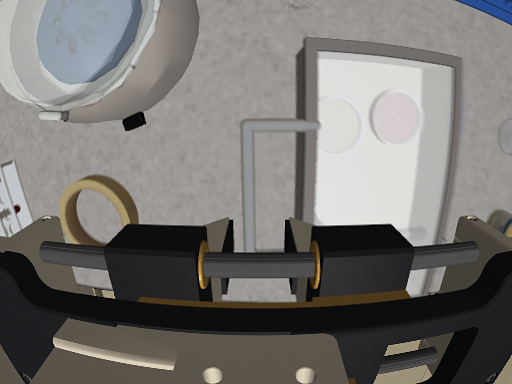

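Call:
jog_arm(plan=[{"offset": [0, -0.025, 0.25], "twist": [0, 0, 0], "fingers": -0.35}, {"offset": [0, -0.025, 0.56], "twist": [0, 0, 0], "fingers": -0.35}, {"offset": [0, -0.025, 0.56], "twist": [0, 0, 0], "fingers": -0.35}, {"offset": [0, -0.025, 0.56], "twist": [0, 0, 0], "fingers": -0.35}, {"offset": [0, -0.025, 0.56], "twist": [0, 0, 0], "fingers": -1}, {"offset": [0, -0.025, 0.56], "twist": [0, 0, 0], "fingers": -1}, {"offset": [0, -0.025, 0.56], "twist": [0, 0, 0], "fingers": -1}, {"offset": [0, -0.025, 0.56], "twist": [0, 0, 0], "fingers": -1}], newtons=15)

```text
clock: 5.62
position: [0.6114, 0.1358, 0.0716]
ee_rot: [-3.137, -0.046, -0.005]
force: [0.7, 7.7, 3.9]
width: 0.102
gripper_force: 15.0
```

```bash
cat >> h.py <<'E'
H=np.array([.6155,-.0515,.065])
def barpos(th,yaw=.03,dz=-.002):
    # bar centre: 185 from hinge, axis along -x_box at closed; 4 mm normal offset
    u=np.array([-np.sin(yaw),np.cos(yaw),0]); r=np.hypot(.185,0); a=th+.0216
    return H+u*r*np.cos(a)+np.array([0,0,r*np.sin(a)+dz])
E
python3 - <<'E'
from h import *
s=observe(); print(s["clock"],s["position"],s["width"]*92,s["gripper_force"],s["force"])
print(barpos(0))
th=np.linspace(0,1.0,11)[1:]
b0=barpos(0)
plan([(s["position"]+barpos(t)-b0,down(.04)) for t in th])
E
```

```text
5.625 [0.61141524 0.13577766 0.07155895] 9.38186186547768 14.996260553598404 [0.70864354 7.7353751  3.88211623]
[0.60995213 0.13337362 0.06699569]
[0.0, 0.008, -0.123] [-0.0007, -0.0006, -0.0017]
[0.001, 0.029, -0.245] [-0.0007, -0.0006, -0.0017]
[0.001, 0.061, -0.363] [-0.0007, -0.0006, -0.0017]
[0.002, 0.106, -0.479] [-0.0007, -0.0006, -0.0017]
[0.002, 0.161, -0.589] [-0.0007, -0.0006, -0.0017]
[0.003, 0.228, -0.693] [-0.0007, -0.0006, -0.0017]
[0.003, 0.304, -0.789] [-0.0007, -0.0006, -0.0017]
[0.003, 0.389, -0.878] [-0.0007, -0.0006, -0.0017]
[0.004, 0.483, -0.958] [-0.0007, -0.0006, -0.0017]
[0.004, 0.585, -1.028] [-0.0007, -0.0006, -0.0017]
```

Call:
jog_arm(plan=[{"offset": [0, -0.01, -0.06], "twist": [0, 0, 0], "fingers": -1}, {"offset": [0, 0.0, -0.123], "twist": [0, 0, 0], "fingers": -1}, {"offset": [0, 0.015, -0.18], "twist": [0, 0, 0], "fingers": -1}, {"offset": [0.001, 0.029, -0.245], "twist": [0, 0, 0], "fingers": -1}, {"offset": [0.001, 0.061, -0.363], "twist": [0, 0, 0], "fingers": -1}, {"offset": [0.002, 0.106, -0.479], "twist": [0, 0, 0], "fingers": -1}, {"offset": [0.002, 0.161, -0.589], "twist": [0, 0, 0], "fingers": -1}, {"offset": [0.003, 0.228, -0.693], "twist": [0, 0, 0], "fingers": -1}, {"offset": [0.003, 0.304, -0.789], "twist": [0, 0, 0], "fingers": -1}, {"offset": [0.003, 0.389, -0.878], "twist": [0, 0, 0], "fingers": -1}, {"offset": [0.004, 0.483, -0.958], "twist": [0, 0, 0], "fingers": -1}, {"offset": [0.004, 0.483, -0.958], "twist": [0, 0, 0], "fingers": -1}])

```text
clock: 7.12
position: [0.6142, 0.063, 0.2176]
ee_rot: [-3.136, -0.045, -0.009]
force: [-2.1, 9.7, 11.2]
width: 0.1
gripper_force: 15.0
```

Run:
```python
from h import *
s=observe(); p=s["position"]; print(s["clock"],p,s["width"]*92,s["gripper_force"],s["force"],s["joints"].round(2))
d=p+[0,0,.002]-H; print(np.hypot(d[1],d[2]),np.arctan2(d[2],d[1])-.0216)
t0=.9
plan([(p+barpos(t)-barpos(t0),down(.04)) for t in np.arange(1.0,1.85,.1)])
```

```text
7.125 [0.61419837 0.06300768 0.21758254] 9.214689921937756 14.9949511885643 [-2.0599954   9.65742511 11.19195344] [-0.02  0.46 -0.24  1.62  0.11  1.08 -1.83]
0.19237404034262134 0.9116387830685792
[0.001, 0.101, -0.07] [-0.0008, -0.0009, -0.0018]
[0.001, 0.209, -0.13] [-0.0008, -0.0009, -0.0018]
[0.001, 0.323, -0.178] [-0.0008, -0.0009, -0.0018]
[0.002, 0.44, -0.215] [-0.0008, -0.0009, -0.0018]
[0.002, 0.561, -0.24] [-0.0008, -0.0009, -0.0018]
[0.002, 0.684, -0.253] [-0.0008, -0.0009, -0.0018]
[0.002, 0.807, -0.253] [-0.0008, -0.0009, -0.0018]
[0.002, 0.93, -0.241] [-0.0008, -0.0009, -0.0018]
[0.002, 1.051, -0.217] [-0.0008, -0.0009, -0.0018]
```

Call:
jog_arm(plan=[{"offset": [0.001, 0.085, -0.095], "twist": [0, 0, 0], "fingers": -1}, {"offset": [0.001, 0.2, -0.16], "twist": [0, 0, 0], "fingers": -1}, {"offset": [0.001, 0.315, -0.21], "twist": [0, 0, 0], "fingers": -1}, {"offset": [0.002, 0.435, -0.25], "twist": [0, 0, 0], "fingers": -1}, {"offset": [0.002, 0.56, -0.275], "twist": [0, 0, 0], "fingers": -1}, {"offset": [0.002, 0.684, -0.288], "twist": [0, 0, 0], "fingers": -1}, {"offset": [0.002, 0.75, -0.288], "twist": [0, 0, 0], "fingers": -1}, {"offset": [0.002, 0.81, -0.288], "twist": [0, 0, 0], "fingers": -1}, {"offset": [0.002, 0.87, -0.28], "twist": [0, 0, 0], "fingers": -1}, {"offset": [0.002, 0.93, -0.274], "twist": [0, 0, 0], "fingers": -1}, {"offset": [0.002, 0.93, -0.274], "twist": [0, 0, 0], "fingers": -1}])

```text
clock: 8.5
position: [0.618, -0.081, 0.2554]
ee_rot: [3.141, 0.04, 0.004]
force: [5.3, 0.0, 0.9]
width: 0.101
gripper_force: 15.0
```

Run:
```python
from h import *
s=observe(); p=s["position"]; print(s["clock"],p,s["width"]*92,s["gripper_force"],s["force"],s["joints"].round(2))
d=p+[0,.0,-.0026]-[0,-.048,.065]; print(np.hypot(d[1],d[2]),np.arctan2(d[2],d[1])-.0216)
```

```text
8.5 [ 0.61800143 -0.08099916  0.25538365] 9.326545526601615 14.969015121459961 [5.26099329 0.04425012 0.89684866] [ 0.18  0.43 -0.2   1.55  0.09  1.16 -1.58]
0.19066106807854477 1.723149914471538
```

Call:
jog_arm(plan=[{"offset": [-0.01, 0.04, 0.0], "twist": [0, 0, 0], "fingers": -1}, {"offset": [-0.01, 0.07, 0.01], "twist": [0, 0, 0], "fingers": -1}, {"offset": [-0.01, 0.09, 0.015], "twist": [0, 0, 0], "fingers": -1}, {"offset": [-0.01, 0.09, 0.015], "twist": [0, 0, 0], "fingers": -1}])

```text
clock: 9.0
position: [0.6178, -0.0915, 0.2535]
ee_rot: [-3.139, -0.045, -0.008]
force: [8.7, 5.2, -0.1]
width: 0.099
gripper_force: 15.0
```

Call:
jog_arm(plan=[{"offset": [0, 0, 0], "twist": [0, 0, 0], "fingers": -0.35}, {"offset": [0, 0, 0], "twist": [0, 0, 0], "fingers": -0.35}, {"offset": [0, 0, 0], "twist": [0, 0, 0], "fingers": -0.35}, {"offset": [0, 0, -0.15], "twist": [0, 0, 0], "fingers": -0.35}, {"offset": [0, 0, -0.5], "twist": [0, 0, 0], "fingers": -0.35}, {"offset": [0, 0, -0.5], "twist": [0, 0, 0], "fingers": -0.35}, {"offset": [-0.1, -0.4, -0.5], "twist": [0, 0, -0.02], "fingers": -0.35}, {"offset": [-0.2, -0.8, -0.5], "twist": [0, 0, -0.05], "fingers": -0.35}, {"offset": [-0.3, -1, -0.5], "twist": [0, 0, -0.08], "fingers": -0.2}, {"offset": [-0.36, -1, -0.5], "twist": [0, 0, -0.11], "fingers": -0.1}, {"offset": [-0.36, -1, -0.5], "twist": [0, 0, -0.14], "fingers": -0.1}, {"offset": [-0.36, -1, -0.5], "twist": [0, 0, -0.17], "fingers": -0.1}, {"offset": [-0.36, -1, -0.5], "twist": [0, 0, -0.2], "fingers": -0.1}, {"offset": [-0.36, -1, -0.5], "twist": [0, 0, -0.23], "fingers": -0.1}, {"offset": [-0.36, -1, -0.5], "twist": [0, 0, -0.25], "fingers": -0.1}, {"offset": [-0.36, -1, -0.5], "twist": [0, 0, -0.25], "fingers": -0.1}])

```text
clock: 11.0
position: [0.5575, 0.0549, 0.3265]
ee_rot: [-2.192, -2.25, 0.002]
force: [-0.2, 0.1, 0.1]
width: 0.447
gripper_force: 0.0
```

Run:
```python
from h import *
s=observe(); p=s["position"]; print(s["clock"],p,s["width"]*92,s["force"],s["joints"].round(2))
save("scene","s4.png"); save("wrist","w4.png"); c=calibration("wrist"); rs={}
for n,cc0 in(("wrist",c),("scene",calibration("scene")),("side",calibration("side"))):
  if n=="side": save("side","d4.png")
  for t,z in(("stay_pivot",.042),("stay_grip",.042),("lid_bar",.246)):
    for l in landmark_of(t,n)[:1]:
        rr,cc=l["at"][0]*384,l["at"][1]*512; ry=ray(cc0,rr,cc,n=="wrist"); rs.setdefault(t,[]).append(ry)
        print(n,t,round(l["conf"],2),round(rr),round(cc), atz(ry,z).round(3))
for t in rs:
    if len(rs[t])>1: print(t,tri(rs[t]))
plan([([.5635,.005,.12],down(np.pi/2+.03)),([.5635,.005,.04],down(np.pi/2+.03))])
a,b=[cv2.imread("pics/"+f) for f in("s4.png","w4.png")]
cv2.imwrite("pics/c4.png",cv2.resize(np.hstack([a[60:330,130:400],b[:270,:]]),(796,275)))
```

```text
11.0 [0.55745349 0.05485656 0.32652209] 41.124867330011455 [-0.21461914  0.09379317  0.07710948] [ 0.22  0.33 -0.55  1.57  0.18  1.29 -0.33]
wrist stay_pivot 0.66 147 264 [0.564 0.066 0.042]
wrist stay_grip 0.87 193 262 [ 0.562 -0.004  0.042]
scene stay_pivot 0.6 251 262 [0.568 0.068 0.042]
scene stay_grip 0.62 217 285 [ 0.573 -0.017  0.042]
scene lid_bar 0.7 99 293 [ 0.617 -0.095  0.246]
side lid_bar 0.64 116 245 [ 0.615 -0.063  0.246]
stay_pivot (array([0.56522388, 0.06811348, 0.04516809]), [np.float64(2.2), np.float64(2.2)])
stay_grip (array([0.56100628, 0.00619454, 0.07628358]), [np.float64(0.7), np.float64(0.7)])
lid_bar (array([ 0.61521278, -0.08869543,  0.25179105]), [np.float64(0.9), np.float64(0.9)])
[-0.336, 0.028, 1.382] [0.0, 0.0, -0.0005]
[-0.336, 0.028, 1.915] [0.0, 0.0, -0.0005]
```

View pics/c4.png

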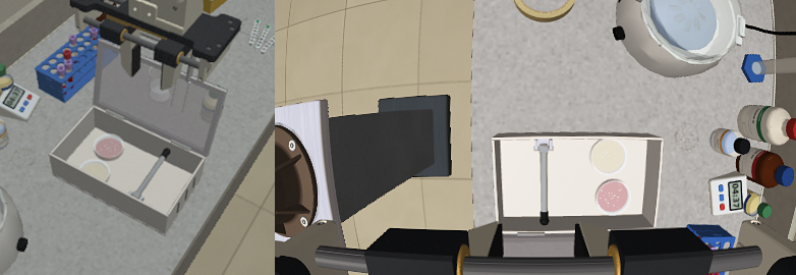

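Call:
jog_arm(plan=[{"offset": [-0.15, 0.03, 0.2], "twist": [0, 0, 0], "fingers": -0.1}, {"offset": [-0.325, 0.03, 0.5], "twist": [0, 0, 0], "fingers": -0.1}, {"offset": [-0.325, 0.03, 0.9], "twist": [0, 0, 0], "fingers": -0.1}, {"offset": [-0.325, 0.03, 1], "twist": [0, 0, 0], "fingers": -0.1}, {"offset": [-0.325, 0.03, 1], "twist": [0, 0, 0], "fingers": -0.1}])

```text
clock: 12.22
position: [0.5638, 0.0073, 0.1776]
ee_rot: [-2.19, -2.252, 0.0]
force: [0.0, 0.1, -0.3]
width: 0.45
gripper_force: 0.0
```

Run:
```python
from h import *
s=observe(); p=s["position"]; print(s["clock"],p,s["width"]*92,s["force"],s["joints"].round(2))
c=calibration("wrist");save("wrist","w5.png")
for t,z in(("stay_pivot",.042),("stay_grip",.042)):
    for l in landmark_of(t,"wrist")[:1]:
        rr,cc=l["at"][0]*384,l["at"][1]*512; ry=ray(c,rr,cc,True)
        print(t,round(l["conf"],2),round(rr),round(cc), atz(ry,z).round(3))
```

```text
12.225 [0.56375182 0.00727401 0.17758789] 41.35709202301517 [ 0.04493895  0.12558174 -0.30262141] [ 0.26  0.45 -0.51  1.77  0.26  0.98 -0.32]
stay_pivot 0.93 117 261 [0.562 0.068 0.042]
stay_grip 0.63 194 261 [ 0.564 -0.006  0.042]
```

View pics/w5.png

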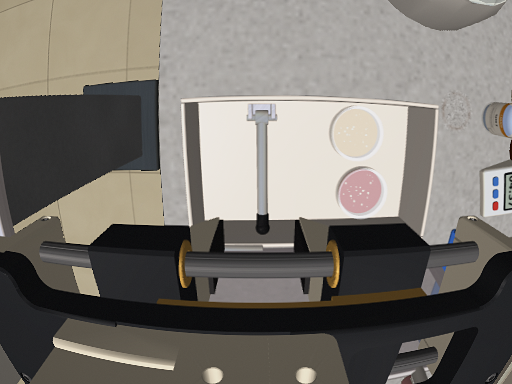

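Call:
jog_arm(plan=[{"offset": [0, 0, 0.25], "twist": [0, 0, 0], "fingers": -0.1}, {"offset": [0, 0, 0.6], "twist": [0, 0, 0], "fingers": -0.1}, {"offset": [0, 0, 0.8], "twist": [0, 0, 0], "fingers": -0.1}, {"offset": [0, 0, 0.91], "twist": [0, 0, 0], "fingers": -0.1}, {"offset": [0, 0, 0.91], "twist": [0, 0, 0], "fingers": -0.5}, {"offset": [0, 0, 0.91], "twist": [0, 0, 0], "fingers": -1}, {"offset": [0, 0, 0.91], "twist": [0, 0, 0], "fingers": -1}, {"offset": [0, 0, 0.91], "twist": [0, 0, 0], "fingers": -1}], newtons=8)

```text
clock: 13.38
position: [0.5663, 0.0067, 0.0423]
ee_rot: [2.189, 2.249, 0.006]
force: [5.2, -0.0, 0.2]
width: 0.107
gripper_force: 8.0
```

```bash
cat > st.py <<'E'
from h import *
s=observe(); p=s["position"]; print(s["clock"],p,s["width"]*92,s["gripper_force"],s["force"])
piv=np.array([p[0],.067,.042]); r=np.hypot(piv[1]-p[1],0); print(r)
R0=R.from_rotvec(s["ee_rot"]); g=R0.apply([0,0,-.002]) # grasp point rel. TCP
T=[];
for th in np.arange(.12,1.45,.12):
    ph=.5*th; M=R.from_rotvec([-ph,0,0])*R0
    G=np.array([p[0],piv[1]-r*np.cos(th),piv[2]+r*np.sin(th)])
    G0=np.array([p[0],piv[1]-r,piv[2]]); 
    T.append((p+g+(G-G0)-M.apply([0,0,-.002]),M))
plan(T,s=s)
E
python3 st.py
```

```text
13.375 [0.56630895 0.00672278 0.04226076] 9.864382610149775 7.996266782283783 [ 5.15616536 -0.03080008  0.15097083]
0.06027722017341704
[0.002, 0.0, -0.048] [0.0003, -0.0095, -0.0001]
[0.01, 0.001, -0.096] [0.0005, -0.0191, -0.0001]
[0.023, 0.001, -0.142] [0.0008, -0.0286, -0.0002]
[0.042, 0.002, -0.186] [0.001, -0.0382, -0.0002]
[0.066, 0.003, -0.227] [0.0013, -0.0477, -0.0003]
[0.095, 0.004, -0.266] [0.0015, -0.0573, -0.0003]
[0.128, 0.005, -0.3] [0.0018, -0.0668, -0.0004]
[0.165, 0.006, -0.331] [0.002, -0.0764, -0.0004]
[0.206, 0.007, -0.356] [0.0023, -0.0859, -0.0005]
[0.249, 0.009, -0.377] [0.0026, -0.0955, -0.0005]
[0.294, 0.01, -0.392] [0.0028, -0.105, -0.0006]
[0.341, 0.011, -0.402] [0.0031, -0.1145, -0.0006]
```

Call:
jog_arm(plan=[{"offset": [0.002, 0.01, -0.048], "twist": [0, -0.0095, 0], "fingers": -1}, {"offset": [0.01, 0.012, -0.096], "twist": [0, -0.019, 0], "fingers": -1}, {"offset": [0.023, 0.012, -0.142], "twist": [0, -0.0286, 0], "fingers": -1}, {"offset": [0.042, 0.012, -0.186], "twist": [0, -0.038, 0], "fingers": -1}, {"offset": [0.066, 0.012, -0.227], "twist": [0, -0.0477, 0], "fingers": -1}, {"offset": [0.095, 0.012, -0.266], "twist": [0, -0.0573, 0], "fingers": -1}, {"offset": [0.128, 0.012, -0.3], "twist": [0, -0.0668, 0], "fingers": -1}, {"offset": [0.165, 0.012, -0.331], "twist": [0, -0.0764, 0], "fingers": -1}, {"offset": [0.206, 0.012, -0.356], "twist": [0, -0.0859, 0], "fingers": -1}, {"offset": [0.249, 0.012, -0.377], "twist": [0, -0.0955, 0], "fingers": -1}, {"offset": [0.249, 0.012, -0.377], "twist": [0, -0.0955, 0], "fingers": -1}])

```text
clock: 14.75
position: [0.5649, 0.0455, 0.0978]
ee_rot: [1.848, 1.903, -0.571]
force: [0.0, 0.2, 1.2]
width: 0.105
gripper_force: 8.0
```

Run:
```python
from h import *
s=observe(); p=s["position"]; print(s["clock"],p,s["width"]*92,s["gripper_force"],s["force"],s["joints"].round(2))
M=R.from_rotvec(s["ee_rot"]); print("toolz",M.apply([0,0,1]))
G=p+M.apply([0,0,-.002]); d=G-[0,.067,.042]; print(np.hypot(d[1],d[2]),np.arctan2(d[2],-d[1]))
```

```text
14.75 [0.56493796 0.0455164  0.09780768] 9.644544112049426 7.99986407160759 [0.04219455 0.2181755  1.23854207] [-0.38  0.65 -0.17  1.79  0.69  1.14 -0.95]
toolz [ 0.0173231  -0.56459917 -0.82518343]
0.060956775423078695 1.230342052005556
```

Call:
jog_arm(plan=[{"offset": [0.02, 0, -0.025], "twist": [0, -0.003, 0], "fingers": -1}, {"offset": [0.04, 0, -0.05], "twist": [0, -0.006, 0], "fingers": -1}, {"offset": [0.06, 0, -0.07], "twist": [0, -0.008, 0], "fingers": -1}, {"offset": [0.075, 0, -0.08], "twist": [0, -0.008, 0], "fingers": -1}, {"offset": [0.075, 0, -0.08], "twist": [0, -0.008, 0], "fingers": -1}])

```text
clock: 15.38
position: [0.5644, 0.0576, 0.1013]
ee_rot: [1.819, 1.865, -0.617]
force: [5.3, -8.5, -1.4]
width: 0.105
gripper_force: 8.0
```

Run:
```python
from h import *
s=observe(); p=s["position"]; print(s["clock"],p,s["width"]*92,s["gripper_force"],s["force"],s["joints"].round(2))
M=R.from_rotvec(s["ee_rot"]); print("toolz",M.apply([0,0,1]))
G=p+M.apply([0,0,-.002]); d=G-[0,.067,.042]; print(np.hypot(d[1],d[2]),np.arctan2(d[2],-d[1]))
```

```text
15.375 [0.56437604 0.05757629 0.10127432] 9.616887912474771 7.997584864497185 [ 5.31593096 -8.53378584 -1.37424272] [-0.43  0.68 -0.16  1.77  0.7   1.2  -0.98]
toolz [ 0.01534589 -0.60854749 -0.79336905]
0.06141186088795643 1.4367630056244542
```

Call:
jog_arm(plan=[{"offset": [0, 0, 0], "twist": [0, 0, 0], "fingers": -0.1}, {"offset": [0, 0, 0], "twist": [0, 0, 0], "fingers": -0.1}, {"offset": [0, 0, 0], "twist": [0, 0, 0], "fingers": -0.1}, {"offset": [0, 0, -0.2], "twist": [0, 0, 0], "fingers": -0.1}, {"offset": [0, 0, -0.6], "twist": [0, 0, 0], "fingers": -0.1}, {"offset": [0, 0, -1], "twist": [0, 0, 0], "fingers": -0.1}, {"offset": [0, 0, -1], "twist": [0, 0, 0], "fingers": -0.1}])

```text
clock: 16.25
position: [0.5623, 0.1559, 0.2233]
ee_rot: [1.818, 1.874, -0.602]
force: [0.3, 0.1, -0.2]
width: 0.453
gripper_force: 0.0
```

Run:
```python
from h import *
s=observe(); p=s["position"]; print(s["clock"],p,s["width"]*92,s["force"],s["joints"].round(2))
plan([([.6,.06,.34],down(.03)),([.6,.12,.34],down(.03))])
a,b=save("scene","s6.png"),save("side","d6.png")
im=np.hstack([cv2.resize(a[60:330,130:400],(400,400)),cv2.resize(b[70:270,160:360],(400,400))])
cv2.imwrite("pics/c6.png",im[:,:,::-1])
```

```text
16.25 [0.56230665 0.15593453 0.22332376] 41.66628725710217 [ 0.2543053   0.05568963 -0.19722811] [-0.54  0.59 -0.2   1.56  0.6   1.49 -0.9 ]
[-0.984, 0.235, -0.232] [0.0809, 0.0796, 0.2406]
[-0.664, 0.247, -0.472] [0.0809, 0.0796, 0.2406]
```

View pics/c6.png

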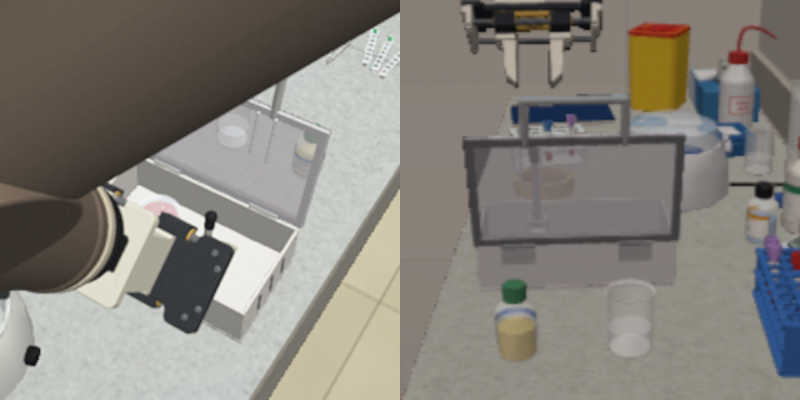

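Call:
jog_arm(plan=[{"offset": [-0.1, 0.05, -0.3], "twist": [0.008, 0.008, 0.024], "fingers": -0.35}, {"offset": [-0.3, 0.1, -0.45], "twist": [0.016, 0.016, 0.048], "fingers": -0.35}, {"offset": [-0.5, 0.15, -0.5], "twist": [0.024, 0.024, 0.072], "fingers": -0.35}, {"offset": [-0.664, 0.247, -0.472], "twist": [0.032, 0.032, 0.096], "fingers": -0.35}, {"offset": [-0.664, 0.247, -0.472], "twist": [0.04, 0.04, 0.12], "fingers": -0.35}, {"offset": [-0.75, 0.24, -0.4], "twist": [0.048, 0.048, 0.144], "fingers": -0.35}, {"offset": [-0.8, 0.24, -0.37], "twist": [0.057, 0.056, 0.169], "fingers": -0.35}, {"offset": [-0.87, 0.24, -0.32], "twist": [0.065, 0.064, 0.193], "fingers": -0.35}, {"offset": [-0.87, 0.24, -0.32], "twist": [0.073, 0.072, 0.217], "fingers": -0.35}, {"offset": [-0.87, 0.24, -0.32], "twist": [0.0809, 0.0796, 0.2406], "fingers": -0.35}, {"offset": [-0.87, 0.24, -0.32], "twist": [0.0809, 0.0796, 0.2406], "fingers": -0.35}, {"offset": [-0.87, 0.24, -0.32], "twist": [0.0809, 0.0796, 0.2406], "fingers": -0.35}])

```text
clock: 17.85
position: [0.5992, 0.0768, 0.3366]
ee_rot: [3.134, 0.044, -0.011]
force: [-0.2, -0.4, -0.0]
width: 0.326
gripper_force: 0.0
```

Run:
```python
from h import *
s=observe(); p=s["position"]; print(s["clock"],p,s["width"]*92,s["force"],s["joints"].round(2))
plan([([.615,-.08,.34],down(.03)),([.615,-.0905,.34],down(.03)),([.615,-.0905,.2525],down(.03))])
```

```text
17.85 [0.59920724 0.07682935 0.33662775] 29.97679030187901 [-0.17911355 -0.40225235 -0.04643388] [-0.25  0.35  0.04  1.48 -0.01  1.33 -1.75]
[0.076, 1.048, -0.015] [0.0012, 0.0011, -0.0003]
[0.074, 1.118, -0.014] [0.0012, 0.0011, -0.0003]
[0.078, 1.114, 0.569] [0.0012, 0.0011, -0.0003]
```

Call:
jog_arm(plan=[{"offset": [0.03, 0.35, 0], "twist": [0, 0, 0], "fingers": -0.35}, {"offset": [0.076, 0.7, -0.01], "twist": [0, 0, 0], "fingers": -0.35}, {"offset": [0.076, 0.98, -0.01], "twist": [0.0012, 0.0011, 0], "fingers": -0.35}, {"offset": [0.076, 0.98, -0.01], "twist": [0.0012, 0.0011, 0], "fingers": -0.35}])

```text
clock: 18.35
position: [0.6128, -0.0747, 0.3365]
ee_rot: [3.14, 0.032, -0.008]
force: [-0.2, 0.3, 0.6]
width: 0.324
gripper_force: 0.0
```

Call:
jog_arm(plan=[{"offset": [0, 0.14, 0], "twist": [0, 0, 0], "fingers": -0.35}, {"offset": [0, 0.14, 0.15], "twist": [0, 0, 0], "fingers": -0.35}, {"offset": [0, 0.14, 0.35], "twist": [0, 0, 0], "fingers": -0.35}, {"offset": [0, 0.14, 0.45], "twist": [0, 0, 0], "fingers": -0.35}, {"offset": [0, 0.14, 0.58], "twist": [0, 0, 0], "fingers": -0.35}, {"offset": [0, 0.14, 0.58], "twist": [0, 0, 0], "fingers": -0.35}])

```text
clock: 19.1
position: [0.6155, -0.0901, 0.2526]
ee_rot: [-3.14, -0.041, -0.002]
force: [-0.5, -1.0, 0.9]
width: 0.327
gripper_force: 0.0
```

Run:
```python
from h import *
s=observe(); p=s["position"]; print(s["clock"],p,s["width"]*92,s["force"],s["joints"].round(2))
M=R.from_rotvec(s["ee_rot"]).as_matrix(); print(M.round(3))
```

```text
19.1 [ 0.61547866 -0.09009606  0.252584  ] 30.0774835400993 [-0.45709425 -1.04417204  0.90353471] [-0.    0.42  0.09  1.57 -0.04  1.15 -1.45]
[[ 1.     0.026  0.001]
 [ 0.026 -1.     0.001]
 [ 0.001 -0.001 -1.   ]]
```

Now close on the bar.

Call:
jog_arm(plan=[{"offset": [0, 0, 0], "twist": [0, 0, 0], "fingers": -1}, {"offset": [0, 0, 0], "twist": [0, 0, 0], "fingers": -1}, {"offset": [0, 0, 0], "twist": [0, 0, 0], "fingers": -1}, {"offset": [0, 0, 0], "twist": [0, 0, 0], "fingers": -1}], newtons=20)

```text
clock: 19.6
position: [0.616, -0.0908, 0.2538]
ee_rot: [-3.141, -0.039, -0.006]
force: [-0.2, -0.3, 4.7]
width: 0.099
gripper_force: 20.0
```

Run:
```python
import h; from h import *
s=observe(); p=s["position"]; print(s["clock"],p,s["width"]*92,s["gripper_force"],s["force"])
h.H[1]=-.0485
print(barpos(1.78))
plan([(p+barpos(t,.026)-barpos(1.78,.026),R.from_rotvec(s["ee_rot"])) for t in np.arange(1.7,.69,-.1)])
```

```text
19.6 [ 0.6159542  -0.09082203  0.25376426] 9.109590195066826 19.99905914068222 [-0.22603774 -0.32372793  4.73960717]
[ 0.61676943 -0.09080155  0.24309433]
[-0.0, -0.097, -0.019] [0.0, 0.0, 0.0]
[-0.0, -0.22, -0.031] [0.0, 0.0, 0.0]
[-0.0, -0.343, -0.031] [0.0, 0.0, 0.0]
[-0.0, -0.465, -0.019] [0.0, 0.0, 0.0]
[-0.001, -0.586, 0.006] [0.0, 0.0, 0.0]
[-0.001, -0.704, 0.042] [0.0, 0.0, 0.0]
[-0.001, -0.818, 0.09] [0.0, 0.0, 0.0]
[-0.001, -0.926, 0.149] [0.0, 0.0, 0.0]
[-0.002, -1.028, 0.219] [0.0, 0.0, 0.0]
[-0.002, -1.122, 0.298] [0.0, 0.0, 0.0]
[-0.003, -1.208, 0.387] [0.0, 0.0, 0.0]
```

Call:
jog_arm(plan=[{"offset": [0, -0.05, -0.015], "twist": [0, 0, 0], "fingers": -1}, {"offset": [0, -0.097, -0.024], "twist": [0, 0, 0], "fingers": -1}, {"offset": [0, -0.22, -0.036], "twist": [0, 0, 0], "fingers": -1}, {"offset": [0, -0.343, -0.036], "twist": [0, 0, 0], "fingers": -1}, {"offset": [0, -0.465, -0.024], "twist": [0, 0, 0], "fingers": -1}, {"offset": [0, -0.586, 0.0], "twist": [0, 0, 0], "fingers": -1}, {"offset": [0, -0.704, 0.036], "twist": [0, 0, 0], "fingers": -1}, {"offset": [0, -0.818, 0.085], "twist": [0, 0, 0], "fingers": -1}, {"offset": [0, -0.926, 0.145], "twist": [0, 0, 0], "fingers": -1}, {"offset": [0, -0.926, 0.145], "twist": [0, 0, 0], "fingers": -1}])

```text
clock: 20.85
position: [0.6112, 0.0504, 0.23]
ee_rot: [-3.139, -0.043, -0.0]
force: [-3.6, 1.8, 1.1]
width: 0.1
gripper_force: 20.0
```

Run:
```python
import h; from h import *
s=observe(); p=s["position"]; print(s["clock"],p,s["width"]*92,s["gripper_force"],s["force"])
h.H[1]=-.0485
plan([(p+barpos(t,.026)-barpos(1.,.026),R.from_rotvec(s["ee_rot"])) for t in [.95,.9,.85,.8,.775,.75,.725,.7]])
```

```text
20.85 [0.61121405 0.05044045 0.22995392] 9.179033850355882 19.992915093898773 [-3.63255732  1.79347348  1.09721716]
[0.0, -0.052, 0.034] [0.0, 0.0, 0.0]
[0.0, -0.102, 0.07] [0.0, 0.0, 0.0]
[0.0, -0.15, 0.108] [0.0, 0.0, 0.0]
[0.0, -0.196, 0.149] [0.0, 0.0, 0.0]
[0.0, -0.218, 0.171] [0.0, 0.0, 0.0]
[0.0, -0.24, 0.192] [0.0, 0.0, 0.0]
[0.0, -0.261, 0.215] [0.0, 0.0, 0.0]
[0.0, -0.282, 0.238] [0.0, 0.0, 0.0]
```

Call:
jog_arm(plan=[{"offset": [0, -0.052, 0.034], "twist": [0, 0, 0], "fingers": -1}, {"offset": [0, -0.102, 0.07], "twist": [0, 0, 0], "fingers": -1}, {"offset": [0, -0.15, 0.108], "twist": [0, 0, 0], "fingers": -1}, {"offset": [0, -0.173, 0.129], "twist": [0, 0, 0], "fingers": -1}, {"offset": [0, -0.196, 0.149], "twist": [0, 0, 0], "fingers": -1}, {"offset": [0, -0.196, 0.149], "twist": [0, 0, 0], "fingers": -1}])

```text
clock: 21.6
position: [0.6106, 0.0775, 0.2086]
ee_rot: [-3.14, -0.039, -0.001]
force: [-5.9, -0.3, -0.9]
width: 0.098
gripper_force: 20.0
```

Call:
jog_arm(plan=[{"offset": [0, -0.022, 0.022], "twist": [0, 0, 0], "fingers": -1}, {"offset": [0, -0.033, 0.033], "twist": [0, 0, 0], "fingers": -1}, {"offset": [0, -0.033, 0.033], "twist": [0, 0, 0], "fingers": -1}])

```text
clock: 21.98
position: [0.6105, 0.0823, 0.2038]
ee_rot: [-3.14, -0.039, -0.001]
force: [-6.3, 0.6, -0.5]
width: 0.093
gripper_force: 20.0
```

Call:
jog_arm(plan=[{"offset": [0, -0.022, 0.024], "twist": [0, 0, 0], "fingers": -1}, {"offset": [0, -0.022, 0.024], "twist": [0, 0, 0], "fingers": -1}, {"offset": [0, -0.022, 0.024], "twist": [0, 0, 0], "fingers": -1}])

```text
clock: 22.35
position: [0.6106, 0.0842, 0.2015]
ee_rot: [3.141, 0.037, 0.002]
force: [-9.6, -3.0, 9.8]
width: 0.1
gripper_force: 20.0
```

Run:
```python
from h import *
s=observe(); p=s["position"]; print(s["clock"],p,s["width"]*92,s["gripper_force"],s["force"])
b=save("side","d7.png"); a=save("scene","s7.png")
im=np.hstack([cv2.resize(a[60:330,130:400],(400,400)),cv2.resize(b[70:270,160:360],(400,400))])
cv2.imwrite("pics/c7.png",im[:,:,::-1])
```

```text
22.35 [0.61064819 0.084161   0.20153127] 9.17499103340939 20.019915103912354 [-9.57224399 -2.95775087  9.80286002]
```

View pics/c7.png

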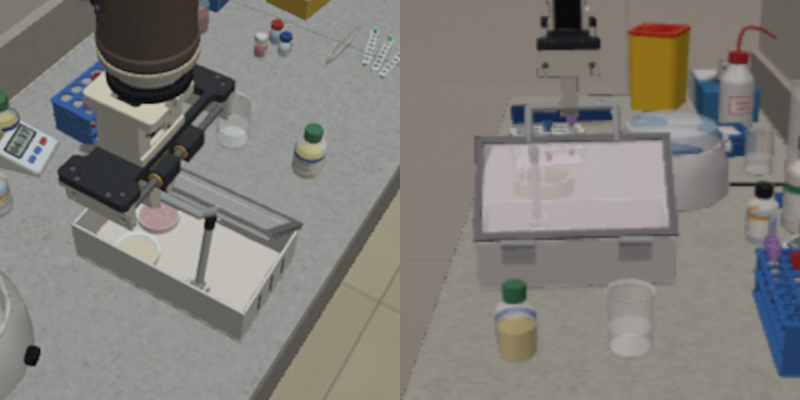

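Call:
jog_arm(plan=[{"offset": [-0.015, 0, -0.012], "twist": [0, 0, 0], "fingers": -1}, {"offset": [-0.02, 0.003, -0.015], "twist": [0, 0, 0], "fingers": -1}, {"offset": [-0.02, 0.003, -0.015], "twist": [0, 0, 0], "fingers": -0.9}], newtons=8)

```text
clock: 22.82
position: [0.6105, 0.0829, 0.203]
ee_rot: [3.141, 0.035, 0.01]
force: [6.6, -4.5, -6.1]
width: 0.106
gripper_force: 8.0
```

Call:
jog_arm(plan=[{"offset": [0.008, -0.006, 0.006], "twist": [0, 0, 0], "fingers": -1}, {"offset": [0.008, -0.006, 0.006], "twist": [0, 0, 0], "fingers": -1}])

```text
clock: 23.08
position: [0.6106, 0.0839, 0.202]
ee_rot: [3.14, 0.035, 0.007]
force: [1.3, -5.8, -2.5]
width: 0.1
gripper_force: 8.0
```

Call:
jog_arm(plan=[{"offset": [0, 0, 0], "twist": [0, 0, 0], "fingers": -0.85}, {"offset": [0, 0, 0], "twist": [0, 0, 0], "fingers": -0.7}, {"offset": [0, 0, 0], "twist": [0, 0, 0], "fingers": -0.52}, {"offset": [0, 0, 0], "twist": [0, 0, 0], "fingers": -0.52}])

```text
clock: 23.58
position: [0.6095, 0.0871, 0.202]
ee_rot: [-3.139, -0.04, -0.004]
force: [1.1, 0.5, -0.2]
width: 0.233
gripper_force: 0.0
```

Call:
jog_arm(plan=[{"offset": [0, 0.015, -0.03], "twist": [0, 0, 0], "fingers": -0.52}, {"offset": [0, 0.015, -0.1], "twist": [0, 0, 0], "fingers": -0.52}, {"offset": [0, 0.015, -0.3], "twist": [0, 0, 0], "fingers": -0.52}, {"offset": [0, 0.015, -0.7], "twist": [0, 0, 0], "fingers": -0.52}, {"offset": [0, 0.015, -0.7], "twist": [0, 0, 0], "fingers": -0.52}])

```text
clock: 24.2
position: [0.6116, 0.0845, 0.3128]
ee_rot: [-3.138, -0.039, -0.019]
force: [-0.2, 0.1, -0.5]
width: 0.242
gripper_force: 0.0
```

Run:
```python
from h import *
s=observe(); print(s["clock"],s["position"],s["force"])
b=save("side","d8.png"); a=save("scene","s8.png")
im=np.hstack([cv2.resize(a[60:330,130:400],(400,400)),cv2.resize(b[70:270,160:360],(400,400))])
cv2.imwrite("pics/c8.png",im[:,:,::-1])
```

```text
24.2 [0.61158319 0.08454156 0.31281572] [-0.1658674   0.12400273 -0.50624398]
```

View pics/c8.png

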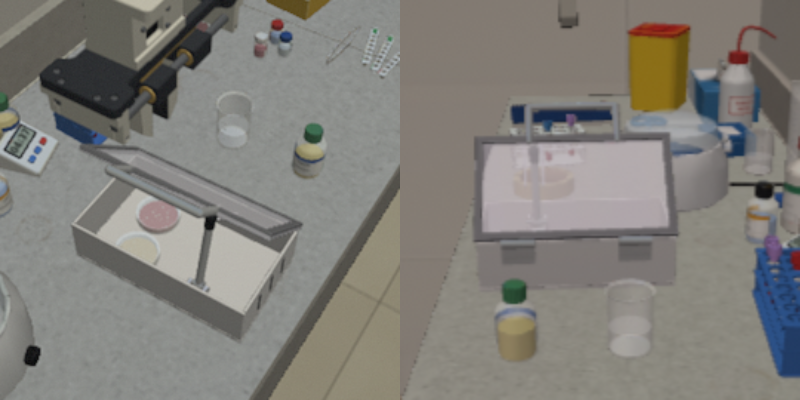

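The picture shows the lid resting on the raised stay (its tip at about (210,218)). The plates, bottle and beaker have not moved, and the gripper is clear.

```bash
python3 -c "
from cell import *
print(sign_off())"
```

```text
the job is handed in; nothing more can be done
None
```

The lid rests propped on the raised stay at about 0.75 rad with the gripper clear, the plates, bottle and beaker look unmoved in the last picture, and the job was handed in at about 24 s; no verdict came back.

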